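Close the governor housing on its dowels and hold it pressed for screwing

ROBOT

A 6-joint arm with a two-finger parallel gripper is mounted at the origin on the work surface. World frame = base frame: x ahead of the robot, y to its left, z up, the work surface at z = 0. Lengths are in mm, angles in rad, forces in N, time in s.
With the tool pointing down it reaches from about 350 to 775 mm from the base axis. Payload 7.3 kg.
Tool frame: the origin (TCP) lies between the finger pads; the fingertips stand 25 mm ahead of it and the grasp point (between the pads) lies 6 mm ahead of it; z points along the fingers, y is the line along which they close (so a half turn about z gives the same grasp; the last joint's range is limited). The gripper opens to 92 mm and grips with 3 to 60 N. Pads are 19 mm wide; open, the fingers measure 130 mm over their backs; the gripper's body (75 mm by 190 mm) begins 47 mm behind the grasp point.
Start: joints at [1.078, 0.342, 1.524, -0, 1.275, -0.146], TCP at [178.427, 493.767, 251.741] pointing down, gripper open.
Joint ranges: [-2.53, 2.53], [-0.77, 2.02], [0.04, 2.7], [-1, 4.14], [0.28, 2.66], [-3.11, 3.11]. Speed limits (rad/s): [2.57, 2.57, 3.14, 3.14, 3.14, 3.14].

INTERFACE

Orientations are given as [roll, pitch, yaw] about the fixed x, y, z axes, in that order (R = Rz(yaw) Ry(pitch) Rx(roll)).
In Python, from plant import bot gives the robot as it stands.
- The arm moves only by the tool play_rows, never from a script. Its argument "commands" is a list of rows, each an object of numbers: "x", "y", "z": the shift along the tool's x, y, z in m; "twist": the turn about the tool's z in degrees. In form: [{"x": .., "y": .., "z": .., "twist": ..}, ...]. A call has exactly 8 rows; each row is the pose to reach, as a shift and turn from the pose commanded when the call began, along the tool's axes at that moment; what a row does not reach only later rows make up. A row lasts 1/10 s, in which the tool goes at most 50 mm and 8.59 degrees, less where a joint would pass 70% of its speed; a pose out of reach is approached as far as the arm can. A call with a gripper value outside its range is refused whole. "jaw" is the closure, from 0 (fully open) to 1 (shut), set as the call begins (left out, the last holds). The fingers move at their own pace and stop on an object; the grip force is fixed at half the most. Time passes only in rows, so rows that repeat a pose let the fingers close, or fill a call up. It gives the time, the measured TCP pose, the force, the opening and the grip force at its end, in the units of the state.
- bot.get_obs(): the state, without advancing time (a new reading comes with each control period).
- bot.capture(name): name is "scene" or "top" or "wrist"; returns a dict with "pixels" (420x560x3 uint8, red, green, blue), "fx", "fy", "cx", "cy" (pixels), "eye" and "rotation" of the camera in the world. Camera axes: x right, y down, z forward; pixel columns grow to the right and rows downward; lengths in mm; the calibration is good to about 2 mm. A picture is of the moment at which its call begins. There is no depth.
- bot.close_job(): hands the job in; it is judged then, once.
The state is a dict: "time": time; "joint_positions": joint angles; "dq": joint speeds; "tau": joint torques, N m; "tool_pos": TCP position; "tcp_rot": TCP orientation; "contact_force": force on the tool from outside, world axes, zero at the start; "moment": the same for the moment, N m; "grip_width": finger opening in mm; "finger_force": force on a finger pad.
Only numpy, scipy, OpenCV 4.12 (cv2) and the standard library are available. Lean on these libraries where they do the work, as an engineer would, in place of code of your own. Each camera call takes 0.05 s, during which the arm holds its last target. There are 200 camera calls.

TASK

Slide the clear guard over the right-hand bay of the catch tray fully open, lift out the aluminium governor housing cap and fit it right down on the two dowels of the lower half in the vise (round noses at the same end), and slide the guard fully shut again. Finish with your fingers on the cap, pressing it home with about a kilo of push (10 N), and do not let go: keep it pressed together so that I can drive the screws. Leave the other parts where they lie.

Things in the scene. Friction and masses are not known exactly. Their poses are not given: they have to be found in the camera images.
- guard (a joint): clear acrylic sliding guard over the right-hand (-y) bay of the pine catch tray; 0 = shut, 0.185 m = fully open. Opens by sliding along the tray's +y (the y of guard_handle) over the fixed clear panel of the left-hand bay; about 1.5 N of friction, stays where it is left.
- guard_handle (a point): centre of the guard's black pull, a solid ridge 70 mm along x, 12 mm along y (the slide direction: pinch or push it along y), 26 mm tall, in the middle of the guard. It stands on the guard's upper face, 62 mm above the table, 13 mm below this point. Guard 224 mm (x) by 196 mm (y); rails along its x edges reach 6 mm above it. Axes as the tray's; moves with the guard.
- cap_mid (a point): centre, half-way up, of the loose aluminium cap (220 g, 40 mm tall), right way up on the bay's floor: plate 100 (x) by 56 (y) by 14 mm with a round nose, 26 mm wide, reaching 16 mm further at the +x end; on its middle a flat-sided boss 40 (x) by 36 (y) by 26 mm tall, to grip across y. Underside 20 mm below this point, plate's top 6 mm below, boss top 20 mm above. z up.
- seat (a point): centre of the joint face (open top) of the lower housing half, 100 by 56 mm with the same nose at its +x end, 54 mm above the table. Two steel dowels, 10 mm thick, stand 13 mm up from the face at (+38, +15) and (-38, -7) mm in x, y; their last 6 mm taper to 4 mm. With the cap seated, cap_mid is 20 mm above this point and the axes agree. z up.
- vise: low steel vise fixed to the table, with the lower housing half clamped in it; origin on the table under seat, same axes. Its jaws, 70 mm long, run along both long sides of the housing (28 to 48 mm from the middle in y) and end 8 mm below the joint face; its screw and knob point to -y.
- cap: the same cap, same axes; origin at the centre of the plate's underside. Two through holes of 11.5 mm at (+38, +15) mm and (-38, -7) mm in x, y, so it fits only one way round.
- tray: fixed pine catch tray, 240 mm (x) by 400 mm (y), rails to 68 mm above the table; 6 mm floor, 8 mm walls. The right-hand bay (y from -192 to -10 mm) is under the sliding guard, the left one under a fixed clear panel, where an aluminium chute slopes in from +y. Origin on the table under its centre.
- star_wheel: bystander: brass star wheel, 37 mm across, 10 mm tall, on the floor of the right-hand bay, beyond the cap; origin at its underside
- endless_screw: bystander: steel endless screw, 70 mm long, in the left-hand bay under the fixed panel; origin at its underside
- hinge_block: bystander: worn oak lid hinge block 70 x 36 x 28 mm on the table; origin at its underside
- red_tin: bystander: round red enamel tin, 63 mm across, 44 mm tall, on the table; origin at its underside
There are look-alikes about, which are no part of the job. There is more than one size of the vise; the job needs the smallest.

How it is judged (in metres and radians):
On the way, in this order (a step that is already met when the one before it is completed fails the run):
1. the guard is slid open, at least 150 mm (value of joint guard above 0.15 m), for 0.1 s.
2. the cap is seated on both dowels of the lower half (x of cap_mid in the frame of seat between -0.003 and 0.003 m and y of cap_mid in the frame of seat between -0.003 and 0.003 m and z of cap_mid in the frame of seat below 0.022 m and angle between the x axis of cap_mid and the x axis of seat, either way round below 0.06 rad and angle between the z axis of cap_mid and the z axis of seat, either way round below 0.04 rad), for 0.2 s.
At the end, for the whole second after the job is handed in: Guard shut within 8 mm; cap on both dowels, noses together (3 mm sideways, gap under 1.5 mm, level), fingers on it, pressed on the lower half with over 6 N in all (it weighs at most 2.8 N); the other parts within 15 mm of where they lay (value of joint guard below 0.008 m and x of cap_mid in the frame of seat between -0.003 and 0.003 m and y of cap_mid in the frame of seat between -0.003 and 0.003 m and z of cap_mid in the frame of seat below 0.0215 m and angle between the x axis of cap_mid and the x axis of seat, either way round below 0.06 rad and angle between the z axis of cap_mid and the z axis of seat, either way round below 0.03 rad and contact force between cap and vise above 6 N and contact force between the fingers and cap above 3 N and distance of each of star_wheel, endless_screw, hinge_block, red_tin from where it was at the start of the episode below 0.015 m); the arm keeps its last pose, push and grip.
It fails at once if a bystander part is shifted by more than 15 mm (distance of any of star_wheel, endless_screw, hinge_block, red_tin from where it was at the start of the episode above 0.015 m).
It also fails if it takes over 67 s, if anything falls off the work surface, if the arm or the gripper's body presses on something with over 40 N, if the wrist force passes 120 N, or if a joint passes its speed limit or range.

## Working session

There is one attempt and no reset: what is moved stays moved. The work goes in short steps, Python scripts to look and compute and a tool call to move; the robot and the scene stay as the last step left them, time stands still between calls to the robot, and variables do not carry over. Pictures are saved under pics/ and viewed, at most 10 in all, crops included, and the job is handed in when it is done.

Besides the shell and the picture viewer there is one more tool, called after "Call:" by a JSON object that holds its "api" and its "payload". play_rows: Moves the arm, as the interface text tells. Its arguments: {"type":"object","properties":{"commands":{"type":"array"},"jaw":{"type":"number"}},"required":["commands"]}

```bash
mkdir -p pics; python3 - <<'E'
from plant import bot
import cv2,pickle
o=bot.get_obs(); print({k:o[k] for k in('time','tool_pos','tcp_rot','contact_force','grip_width')})
for n in('scene','top'):
    c=bot.capture(n); pickle.dump(c,open(f'{n}0.pkl','wb')); cv2.imwrite(f'pics/{n}0.png',c['pixels'][:,:,::-1]); print(n,c['fx'],c['cx'],c['cy'],c['eye'],c['rotation'])
E
```

```text
{'time': 0.0, 'tool_pos': array([178.24776005, 493.43210123, 251.04810223]), 'tcp_rot': array([-3.14008102e+00, -1.96179683e-04,  2.79482100e+00]), 'contact_force': array([0.44854022, 0.60823636, 0.2208387 ]), 'grip_width': 91.71782050775207}
scene 520.6794429568736 282.0600580749447 210.63147698109586 [1000.54381384 -568.73742124 1284.67770323] [-2.62137905 -0.00987955  0.79582761]
top 506.43531119156864 276.9349692987616 208.35788925458243 [ 332.89754261  -59.75284964 1328.70857   ] [-3.00472724 -0.0038551  -1.57429929]
```

View pics/scene0.png

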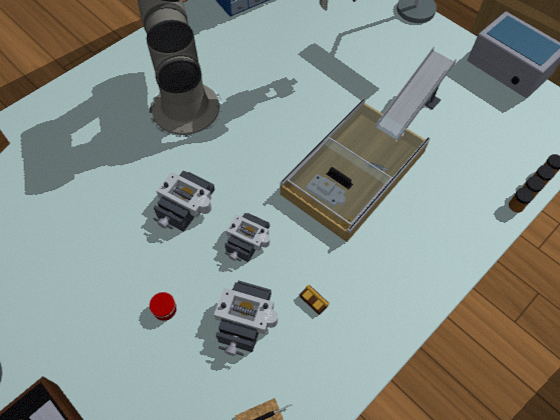

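View pics/top0.png

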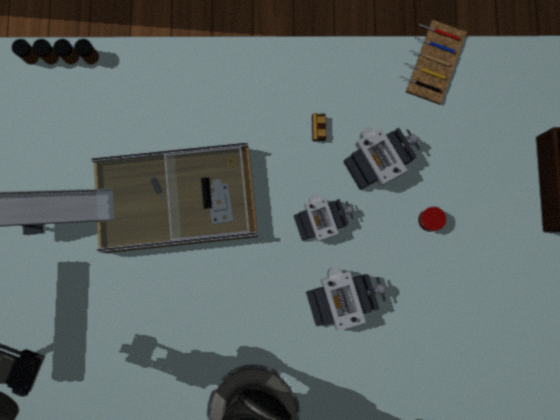

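View crops.

The scene view shows three vises: (184,195), (247,235) and (246,312). The top view shows the same three at (345,300), (322,218) and (378,158). The smallest is the middle one, top (322,218) / scene (247,235). The tray is at top (175,198), with the black pull at (206,193) and the aluminium cap at (221,202). The red tin, oak block (319,127), steel screw (156,185) and star wheel (~231,162) are bystanders. I'll check the choice in a close crop.

```bash
cat > h.py <<'E'
import numpy as np,cv2,pickle
from scipy.spatial.transform import Rotation as R
def load(n): return pickle.load(open(n+'.pkl','rb'))
def rot(c):
    r=np.asarray(c['rotation']); return r if r.shape==(3,3) else R.from_euler('xyz',r).as_matrix()
def ray(c,u,v,z):
    d=rot(c)@np.array([(u-c['cx'])/c['fx'],(v-c['cy'])/c['fy'],1.]); e=np.asarray(c['eye'])
    return e+d*(z-e[2])/d[2]
def proj(c,p):
    q=rot(c).T@(np.asarray(p,float)-c['eye']); return np.array([c['fx']*q[0]/q[2]+c['cx'],c['fy']*q[1]/q[2]+c['cy']])
def both(c0,p0,c1,p1):
    A=[];b=[]
    for c,p in((c0,p0),(c1,p1)):
        d=ray(c,*p,0)-c['eye']; d/=np.linalg.norm(d); M=np.eye(3)-np.outer(d,d); A.append(M); b.append(M@c['eye'])
    return np.linalg.lstsq(np.vstack(A),np.hstack(b),rcond=None)[0]
E
python3 - <<'E'
from h import *
t=load('top0')['pixels'];s=load('scene0')['pixels']
def cr(i,u,v,w,h,k): return cv2.resize(i[v:v+h,u:u+w],None,fx=k,fy=k,interpolation=cv2.INTER_CUBIC)
a=np.hstack([cr(t,190,140,72,72,5),cr(t,286,184,72,72,5)])
b=np.hstack([cr(s,290,140,72,40,5),cr(s,212,205,72,40,5)])
b=np.hstack([cr(s,300,150,72,46,5),cr(s,212,205,72,46,5)])
cv2.imwrite('pics/crop.png',np.vstack([a,b])[:,:,::-1])
tt,ss=load('top0'),load('scene0')
for n,p,q,z in(('vise',(322,218),(247,228),54),('pull',(206,193),(340,177),75),('cap',(221,202),(326,187),30)): print(n,ray(tt,*p,z),both(tt,p,ss,q))
E
```

```text
vise [ 483.42848894 -179.43713839   54.        ] [ 482.89771092 -176.91924288   66.95585107]
pull [544.96015086 112.5819662   75.        ] [546.90250977 114.85969654  73.17470831]
cap [528.8128102   79.53988372  30.        ] [529.20651286  80.72555937  38.60142209]
```

View pics/crop.png

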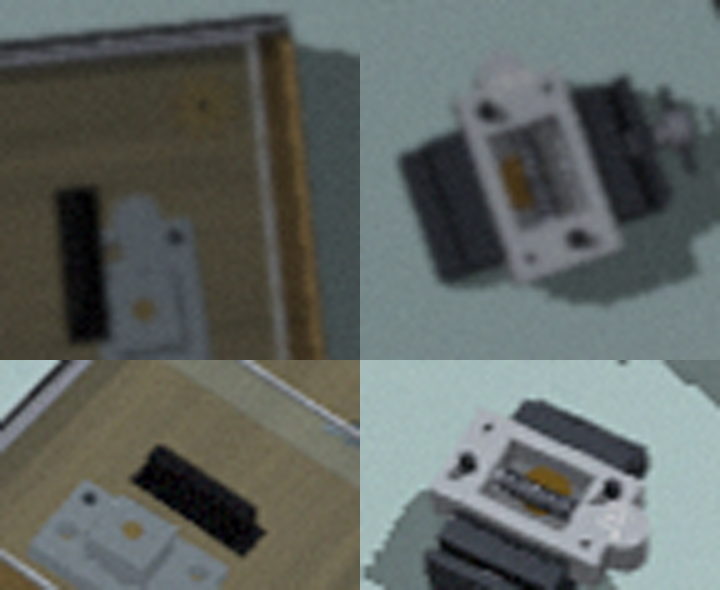

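The crop confirms the choice. In the top view, the small half's dowels are at about (312,206) and (330,232), with the nose up (+x). The cap is under the guard beside the pull, nose also +x. Next I'll measure the pull, the tray's direction, the seat and the chute clearance.

```bash
python3 - <<'E'
from h import *
t,s=load('top0'),load('scene0')
def dark(c,u,v,w,h,th):
    g=c['pixels'][v:v+h,u:u+w].max(2); m=(g<th).astype(np.uint8)
    n,l,st,ce=cv2.connectedComponentsWithStats(m); i=1+np.argmax(st[1:,4]); p=np.argwhere(l==i)[:,::-1].astype(np.float32)
    r=cv2.minAreaRect(p+[u,v]) if 0 else cv2.minAreaRect((p+np.float32([u,v])).astype(np.float32)); return r,cv2.boxPoints(r),st[i,4]
for c,a,z in((t,(195,170,22,46),88),(s,(318,160,42,34),88)):
    r,b,n=dark(c,*a,55); print(r,n)
    print('c88',ray(c,*r[0],88),'c75',ray(c,*r[0],75)); 
    P=np.array([ray(c,*q,z)[:2] for q in b]); print(P.round(1)); e=P[1]-P[0],P[2]-P[1]; print([ (np.linalg.norm(k).round(1),np.degrees(np.arctan2(k[1],k[0])).round(1)) for k in e])
print('dowels',D:=[ray(t,312,206,66),ray(t,329.6,231.6,66)])
d=D[0]-D[1]; yaw=np.arctan2(d[1],d[0])-np.arctan2(22,76); print('len',np.linalg.norm(d),'seatyaw',np.degrees(yaw)); Rz=R.from_euler('z',yaw).as_matrix(); print('seat',(D[0]+D[1])/2-Rz@[0,4,0])
print('tray corners',[ray(t,*q,68).round(0) for q in((93,159),(248,145),(257,236),(98,251))])
print('chute low end',both(t,(114,205),s,(392,130)),both(t,(112,219),s,(381,128)))
E
```

```text
((206.27052307128906, 192.4754180908203), (31.415903091430664, 10.049468040466309), 84.80557250976562) 294
c88 [544.07940338 110.14439192  88.        ] c75 [546.29214234 111.92455544  75.        ]
[[582.5 126.7]
 [584.8 101.8]
 [506.   93.7]
 [503.8 118.4]]
[(np.float64(25.0), np.float64(-84.9)), (np.float64(79.2), np.float64(-174.1))]
((339.9460144042969, 177.57801818847656), (27.25882911682129, 9.360340118408203), 34.695152282714844) 246
c88 [554.96705824 107.20580391  88.        ] c75 [550.12657546 114.54885201  75.        ]
[[519.6  89.2]
 [512.2 118.7]
 [590.1 125.1]
 [596.6  96. ]]
[(np.float64(30.4), np.float64(103.9)), (np.float64(78.1), np.float64(4.7))]
dowels [array([ 512.52253069, -153.58616848,   66.        ]), array([ 447.69526971, -196.79676641,   66.        ])]
len 77.90846898200991 seatyaw 17.541092884164275
seat [ 481.31445913 -179.0054716    66.        ]
tray corners [array([635., 402.,  68.]), array([670.,   8.,  68.]), array([437., -15.,  68.]), array([401., 379.,  68.])]
chute low end [526.87416821 360.59463848  45.30654527] [490.38440769 368.7056797   17.35135203]
```

```bash
cat >> h.py <<'E'
def go(bot,p,yawdeg):
    """shift in tool axes (m) and twist (deg) from measured pose to p (mm), tool down, yaw"""
    o=bot.get_obs(); M=R.from_euler('xyz',o['tcp_rot'])
    d=M.inv().apply(np.asarray(p,float)-o['tool_pos'])/1000
    tw=-((yawdeg-np.degrees(o['tcp_rot'][2])+180)%360-180)
    print('shift',d.round(4),'twist',round(tw,1),'t',round(o['time'],2)); return d,tw
E
python3 - <<'E'
from h import *
from plant import bot
go(bot,[548,113,230],95.2)
E
```

```text
shift [-0.477  -0.2322  0.0213] twist 64.9 t 0.1
```

Call:
{"api": "play_rows", "payload": {"commands": [{"x": -0.04, "y": -0.019, "z": 0.0, "twist": 8}, {"x": -0.08, "y": -0.038, "z": 0.0, "twist": 16}, {"x": -0.12, "y": -0.058, "z": 0.0, "twist": 24}, {"x": -0.16, "y": -0.078, "z": 0.0, "twist": 32}, {"x": -0.2, "y": -0.098, "z": 0.0, "twist": 40}, {"x": -0.24, "y": -0.117, "z": 0.0, "twist": 48}, {"x": -0.28, "y": -0.136, "z": 0.0, "twist": 56}, {"x": -0.32, "y": -0.156, "z": 0.0, "twist": 64.9}], "jaw": 0}}

```text
time: 0.9
tool_pos: [427.2, 236.8, 251.5]
tcp_rot: [-3.141, -0.0, 1.661]
contact_force: [0.7, 0.5, -0.3]
grip_width: 91.7
finger_force: 0.0
```

```bash
python3 - <<'E'
from h import *
from plant import bot
go(bot,[548,113,230],95.2)
E
```

```text
shift [-0.1342  0.1091  0.0215] twist -0.0 t 0.9
```

Call:
{"api": "play_rows", "payload": {"commands": [{"x": -0.03, "y": 0.025, "z": 0.0, "twist": 0}, {"x": -0.06, "y": 0.05, "z": 0.005, "twist": 0}, {"x": -0.09, "y": 0.075, "z": 0.01, "twist": 0}, {"x": -0.12, "y": 0.1, "z": 0.02, "twist": 0}, {"x": -0.134, "y": 0.109, "z": 0.0215, "twist": 0}, {"x": -0.134, "y": 0.109, "z": 0.0215, "twist": 0}, {"x": -0.134, "y": 0.109, "z": 0.0215, "twist": 0}, {"x": -0.134, "y": 0.109, "z": 0.0215, "twist": 0}]}}

```text
time: 1.7
tool_pos: [547.0, 116.6, 230.6]
tcp_rot: [3.142, -0.0, 1.669]
contact_force: [-0.3, -0.5, 0.1]
grip_width: 91.9
finger_force: 0.0
```

```bash
python3 - <<'E'
from h import *
from plant import bot
c=bot.capture('wrist'); pickle.dump(c,open('w1.pkl','wb')); cv2.imwrite('pics/w1.png',c['pixels'][:,:,::-1]); print(c['eye'],c['rotation'],c['fx'],bot.get_obs()['tool_pos'])
m=(c['pixels'].max(2)<50).astype(np.uint8)
n,l,st,ce=cv2.connectedComponentsWithStats(m)
for i in range(1,n):
    if st[i,4]>300: r=cv2.minAreaRect(np.argwhere(l==i)[:,::-1].astype(np.float32)); print(r,st[i,4],ray(c,*r[0],88).round(1),[ray(c,*q,88)[:2].round(1) for q in cv2.boxPoints(r)])
E
```

```text
[538.70975752 198.10100459 362.68969767] [ 2.83451454e+00 -5.32027508e-04  9.82073049e-02] 312.85096192159176 [547.03532638 116.63947851 230.73995988]
((158.65773010253906, 122.48108673095703), (246.94834899902344, 3.097776412963867), 83.1572265625) 643 [433.2 172.6  88. ] [array([423. , 262.7]), array([425.3, 263.1]), array([446.1,  59.1]), array([443.1,  58.4])]
((286.0, 190.5), (21.0, 78.0), 90.0) 1634 [547.  123.5  88. ] [array([511.1, 129.8]), array([581. , 136.7]), array([583.7, 117.1]), array([512.3, 110. ])]
((193.7718505859375, 270.2939758300781), (22.3707275390625, 53.770606994628906), 32.61924362182617) 801 [464.4  33.3  88. ] [array([440.6,  12. ]), array([468.9,  64.8]), array([487.3,  53.8]), array([ 4.596e+02, -3.000e-01])]
((376.25146484375, 269.6935119628906), (51.839603424072266, 21.37521743774414), 57.80426788330078) 687 [643.8  51.6  88. ] [array([618.4,  66.9]), array([633.7,  80.5]), array([670.1,  35.7]), array([654.5,  20.8])]
((146.0, 327.5), (135.0, 292.0), 90.0) 18609 [415.  -39.7  88. ] [array([275.9,  26.2]), array([559.8,  54. ]), array([ 577.8, -116.9])
[... 210 characters left out ...]
), 90.0) 2922 [772.3  14.7  88. ] [array([694.1,  46. ]), array([827.3,  59.1]), array([856.5, -19.2]), array([712.9, -33.2])]
((450.6899719238281, 375.24072265625), (41.15325164794922, 217.6951904296875), 88.59425354003906) 6434 [751.1 -71.1  88. ] [array([625.8, -58.4]), array([859.9, -28.2]), array([882. , -84.3]), array([ 635.9, -116.4])]
((20.5, 407.0), (24.0, 41.0), 90.0) 597 [ 266.2 -165.6   88. ] [array([ 245.7, -149.4]), array([ 292.3, -144.8]), array([ 287.3, -182.3]), array([ 239.2, -187. ])]
((478.0, 407.0), (161.99996948242188, 23.999996185302734), -0.0) 2642 [ 794.7 -113.9   88. ] [array([ 704.9, -141.5]), array([ 697.3, -105.2]), array([881.9, -87.1]), array([ 895.2, -122.9])]
```

View pics/w1.png

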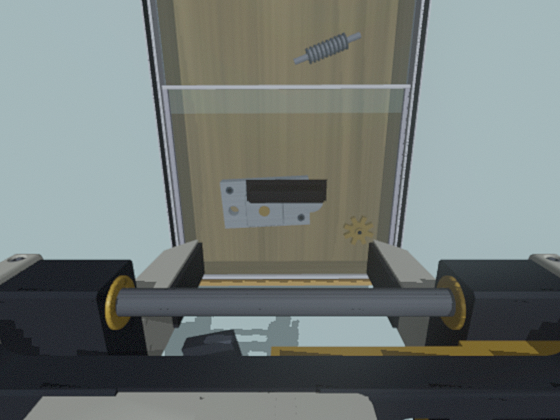

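The wrist view shows the pull centred at about (286,190), square to the tool, with the cap partly hidden at (265,205), the star wheel at (358,230) and the screw at (327,47). I'll grip the pull by its 70 mm ends, which keeps the gripper body clear of the chute.

Call:
{"api": "play_rows", "payload": {"commands": [{"x": 0.002, "y": 0.001, "z": 0.03, "twist": 0}, {"x": 0.002, "y": 0.001, "z": 0.06, "twist": 0}, {"x": 0.002, "y": 0.001, "z": 0.09, "twist": 0}, {"x": 0.002, "y": 0.001, "z": 0.115, "twist": 0}, {"x": 0.002, "y": 0.001, "z": 0.13, "twist": 0}, {"x": 0.002, "y": 0.001, "z": 0.138, "twist": 0}, {"x": 0.002, "y": 0.001, "z": 0.138, "twist": 0}, {"x": 0.002, "y": 0.001, "z": 0.138, "twist": 0}]}}

```text
time: 2.55
tool_pos: [548.9, 118.0, 93.2]
tcp_rot: [3.14, -0.0, 1.668]
contact_force: [-0.2, 1.3, 0.4]
grip_width: 91.6
finger_force: 0.0
```

Call:
{"api": "play_rows", "payload": {"commands": [{"x": 0, "y": 0, "z": 0, "twist": 0}, {"x": 0, "y": 0, "z": 0, "twist": 0}, {"x": 0, "y": 0, "z": 0, "twist": 0}, {"x": 0, "y": 0, "z": 0, "twist": 0}, {"x": 0, "y": 0, "z": 0, "twist": 0}, {"x": 0, "y": 0, "z": 0, "twist": 0}, {"x": 0, "y": 0, "z": 0, "twist": 0}, {"x": 0, "y": 0, "z": 0, "twist": 0}], "jaw": 1}}

```text
time: 3.35
tool_pos: [547.8, 117.5, 92.6]
tcp_rot: [-3.14, -0.0, 1.667]
contact_force: [-4.1, -1.0, 5.6]
grip_width: 69.8
finger_force: 30.0
```

Call:
{"api": "play_rows", "payload": {"commands": [{"x": 0.03, "y": 0, "z": 0, "twist": 0}, {"x": 0.06, "y": 0, "z": 0, "twist": 0}, {"x": 0.09, "y": 0, "z": 0, "twist": 0}, {"x": 0.12, "y": 0, "z": 0, "twist": 0}, {"x": 0.15, "y": 0, "z": 0, "twist": 0}, {"x": 0.172, "y": 0, "z": 0, "twist": 0}, {"x": 0.184, "y": 0, "z": 0, "twist": 0}, {"x": 0.184, "y": 0, "z": 0, "twist": 0}]}}

```text
time: 4.15
tool_pos: [529.7, 295.8, 91.6]
tcp_rot: [-3.136, 0.01, 1.67]
contact_force: [-3.3, -21.9, 7.0]
grip_width: 69.4
finger_force: 30.0
```

Call:
{"api": "play_rows", "payload": {"commands": [{"x": 0, "y": 0, "z": 0, "twist": 0}, {"x": 0, "y": 0, "z": 0, "twist": 0}, {"x": 0, "y": 0, "z": 0, "twist": 0}, {"x": 0, "y": 0, "z": 0, "twist": 0}, {"x": 0, "y": 0, "z": 0, "twist": 0}, {"x": 0, "y": 0, "z": 0, "twist": 0}, {"x": 0, "y": 0, "z": 0, "twist": 0}, {"x": 0, "y": 0, "z": 0, "twist": 0}], "jaw": 0}}

```text
time: 4.95
tool_pos: [530.8, 300.7, 92.2]
tcp_rot: [3.142, -0.0, 1.668]
contact_force: [-0.2, 0.4, -0.9]
grip_width: 91.7
finger_force: 0.0
```

Call:
{"api": "play_rows", "payload": {"commands": [{"x": 0, "y": 0, "z": -0.04, "twist": 0}, {"x": -0.01, "y": 0, "z": -0.08, "twist": 0}, {"x": -0.04, "y": 0, "z": -0.12, "twist": 0}, {"x": -0.08, "y": 0, "z": -0.14, "twist": 0}, {"x": -0.12, "y": 0.005, "z": -0.14, "twist": 0}, {"x": -0.16, "y": 0.005, "z": -0.14, "twist": 0}, {"x": -0.2, "y": 0.005, "z": -0.14, "twist": 0}, {"x": -0.2, "y": 0.005, "z": -0.14, "twist": 0}]}}

```text
time: 5.75
tool_pos: [555.6, 97.7, 232.4]
tcp_rot: [3.141, 0.001, 1.663]
contact_force: [-0.2, 0.4, -0.4]
grip_width: 91.8
finger_force: 0.0
```

```bash
python3 - <<'E'
from h import *
from plant import bot
c=bot.capture('wrist'); pickle.dump(c,open('w2.pkl','wb')); p=cv2.cvtColor(c['pixels'],cv2.COLOR_RGB2BGR)
print(bot.get_obs()['tool_pos'],c['eye'],c['rotation'],proj(c,[528,80,20]))
cv2.imwrite('pics/w2.png',cv2.resize(p[130:280,170:400],None,fx=3.4,fy=3.4,interpolation=cv2.INTER_CUBIC))
E
```

```text
[555.34904718  99.92794202 232.30980933] [547.79058387 179.5262438  364.26983731] [ 2.83257482e+00 -7.34793987e-04  9.20459059e-02] [259.64689192 192.60758296]
```

View pics/w2.png

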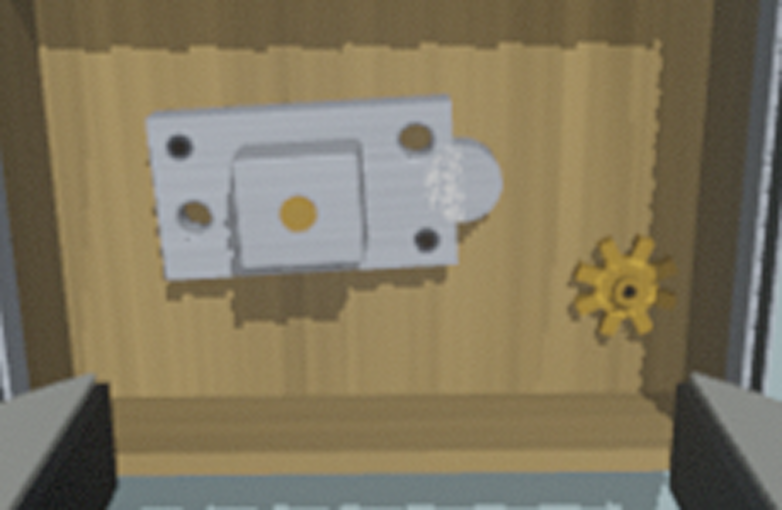

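The guard is fully open and the cap is clear. In the crop the plate corners are at (148,115), (450,98), (458,263) and (166,280), the through holes at (416,138) and (195,214), the boss centre at (298,214), and the star wheel at (628,291).

```bash
python3 - <<'E'
from h import *
from plant import bot
c=load('w2'); f=lambda p,z: ray(c,170+(p[0]+.5)/3.4-.5,130+(p[1]+.5)/3.4-.5,z)
C=[f(p,20) for p in((148,115),(450,98),(458,263),(166,280))]
print(np.round(C,1)); L=np.linalg.norm
print('sides',L(C[1]-C[0]),L(C[2]-C[1]),'mid',np.mean(C,0))
h1,h2=f((416,138),20),f((195,214),20); d=h1-h2; yaw=np.arctan2(d[1],d[0])-np.arctan2(22,76)
m=(h1+h2)/2-R.from_euler('z',yaw).as_matrix()@[0,4,0]; print('holes',L(d),np.degrees(yaw),m)
for a,b in((0,1),(3,2),(2,1),(3,0)): e=C[b]-C[a]; print(np.degrees(np.arctan2(e[1],e[0])))
print('boss top',f((299,211),46))
go(bot,[m[0],m[1],150],7.0)
E
```

```text
[[474.4 108.8  20. ]
 [572.  123.4  20. ]
 [580.8  67.5  20. ]
 [481.8  52.2  20. ]]
sides 98.66631653565544 56.62631241825818 mid [527.23075447  87.95092825  20.        ]
holes 78.508962411423 8.415946468696164 [527.14080203  88.96108592  20.        ]
8.504269178347714
8.774814027496028
98.97609538229011
97.46079106004346
boss top [527.26444284  88.30372236  46.        ]
shift [-0.0083 -0.0291  0.0823] twist 88.3 t 5.8
```

Call:
{"api": "play_rows", "payload": {"commands": [{"x": -0.002, "y": -0.006, "z": 0.0, "twist": 8.5}, {"x": -0.004, "y": -0.012, "z": 0.01, "twist": 17}, {"x": -0.006, "y": -0.018, "z": 0.02, "twist": 25.5}, {"x": -0.009, "y": -0.024, "z": 0.04, "twist": 34}, {"x": -0.009, "y": -0.029, "z": 0.06, "twist": 42.5}, {"x": -0.009, "y": -0.029, "z": 0.08, "twist": 51}, {"x": -0.009, "y": -0.029, "z": 0.08, "twist": 59.5}, {"x": -0.009, "y": -0.029, "z": 0.08, "twist": 68}]}}

```text
time: 6.6
tool_pos: [526.6, 91.6, 151.5]
tcp_rot: [-3.14, 0.001, 0.476]
contact_force: [0.2, 0.7, 0.6]
grip_width: 91.9
finger_force: 0.0
```

Call:
{"api": "play_rows", "payload": {"commands": [{"x": 0, "y": 0, "z": 0, "twist": 8}, {"x": 0, "y": 0, "z": 0, "twist": 16}, {"x": 0, "y": 0, "z": 0, "twist": 18.8}, {"x": 0, "y": 0, "z": 0.0, "twist": 18.8}, {"x": 0, "y": 0, "z": 0.0, "twist": 18.8}, {"x": 0, "y": 0, "z": 0.0, "twist": 18.8}, {"x": 0, "y": 0, "z": 0.0, "twist": 18.8}, {"x": 0, "y": 0, "z": 0.0, "twist": 18.8}]}}

```text
time: 7.4
tool_pos: [527.1, 90.4, 152.2]
tcp_rot: [-3.142, -0.0, 0.153]
contact_force: [-0.1, -0.6, -0.0]
grip_width: 91.7
finger_force: 0.0
```

```bash
python3 - <<'E'
from h import *
from plant import bot
print(bot.get_obs()['tool_pos'])
go(bot,[527.2,88.4,49],8.6)
E
```

```text
[527.09714621  90.38524686 152.23711127]
shift [-0.0002  0.002   0.1032] twist 0.2 t 7.4
```

Call:
{"api": "play_rows", "payload": {"commands": [{"x": 0, "y": 0.002, "z": 0.03, "twist": 0}, {"x": 0, "y": 0.002, "z": 0.06, "twist": 0}, {"x": 0, "y": 0.002, "z": 0.08, "twist": 0}, {"x": 0, "y": 0.002, "z": 0.095, "twist": 0}, {"x": 0, "y": 0.002, "z": 0.103, "twist": 0}, {"x": 0, "y": 0.002, "z": 0.103, "twist": 0}, {"x": 0, "y": 0.002, "z": 0.103, "twist": 0}, {"x": 0, "y": 0.002, "z": 0.103, "twist": 0}]}}

```text
time: 8.2
tool_pos: [528.0, 88.4, 50.2]
tcp_rot: [3.141, -0.002, 0.153]
contact_force: [-1.1, -0.8, 0.7]
grip_width: 92.0
finger_force: 0.0
```

Call:
{"api": "play_rows", "payload": {"commands": [{"x": 0, "y": 0, "z": 0, "twist": 0}, {"x": 0, "y": 0, "z": 0, "twist": 0}, {"x": 0, "y": 0, "z": 0, "twist": 0}, {"x": 0, "y": 0, "z": 0, "twist": 0}, {"x": 0, "y": 0, "z": 0, "twist": 0}, {"x": 0, "y": 0, "z": 0, "twist": 0}, {"x": 0, "y": 0, "z": 0, "twist": 0}, {"x": 0, "y": 0, "z": 0, "twist": 0}], "jaw": 1}}

```text
time: 9.0
tool_pos: [527.4, 88.3, 49.2]
tcp_rot: [-3.142, -0.0, 0.153]
contact_force: [-0.8, -0.4, -0.2]
grip_width: 35.7
finger_force: 30.0
```

Call:
{"api": "play_rows", "payload": {"commands": [{"x": 0, "y": 0, "z": -0.02, "twist": 0}, {"x": 0, "y": 0, "z": -0.05, "twist": 0}, {"x": 0, "y": 0, "z": -0.08, "twist": 0}, {"x": 0, "y": 0, "z": -0.12, "twist": 0}, {"x": 0, "y": 0, "z": -0.16, "twist": 0}, {"x": 0, "y": 0, "z": -0.18, "twist": 0}, {"x": 0, "y": 0, "z": -0.18, "twist": 0}, {"x": 0, "y": 0, "z": -0.18, "twist": 0}]}}

```text
time: 9.8
tool_pos: [526.8, 88.3, 228.2]
tcp_rot: [-3.141, 0.001, 0.152]
contact_force: [-0.6, -0.4, -2.5]
grip_width: 36.1
finger_force: 30.0
```

Call:
{"api": "play_rows", "payload": {"commands": [{"x": -0.025, "y": 0.035, "z": 0, "twist": -1}, {"x": -0.055, "y": 0.075, "z": 0, "twist": -3}, {"x": -0.085, "y": 0.115, "z": 0, "twist": -5}, {"x": -0.115, "y": 0.155, "z": 0, "twist": -7}, {"x": -0.145, "y": 0.195, "z": 0, "twist": -8.8}, {"x": -0.175, "y": 0.235, "z": 0, "twist": -8.8}, {"x": -0.195, "y": 0.263, "z": 0, "twist": -8.8}, {"x": -0.204, "y": 0.275, "z": 0, "twist": -8.8}]}}

```text
time: 10.6
tool_pos: [365.3, -216.2, 227.2]
tcp_rot: [-3.139, 0.003, 0.303]
contact_force: [0.2, -0.0, -1.9]
grip_width: 35.6
finger_force: 30.0
```

Call:
{"api": "play_rows", "payload": {"commands": [{"x": 0, "y": 0, "z": 0, "twist": 0}, {"x": 0, "y": 0, "z": 0, "twist": 0}, {"x": 0, "y": 0, "z": 0, "twist": 0}, {"x": 0, "y": 0, "z": 0, "twist": 0}, {"x": 0, "y": 0, "z": 0, "twist": 0}, {"x": 0, "y": 0, "z": 0, "twist": 0}, {"x": 0, "y": 0, "z": 0, "twist": 0}, {"x": 0, "y": 0, "z": 0, "twist": 0}]}}

```text
time: 11.4
tool_pos: [367.6, -214.4, 229.3]
tcp_rot: [3.141, -0.0, 0.306]
contact_force: [-0.1, 0.7, -2.0]
grip_width: 35.6
finger_force: 30.0
```

```bash
python3 - <<'E'
from h import *
from plant import bot
c=bot.capture('wrist'); pickle.dump(c,open('w3.pkl','wb')); p=cv2.cvtColor(c['pixels'],cv2.COLOR_RGB2BGR)
print(bot.get_obs()['tool_pos'],bot.get_obs()['tcp_rot'],c['eye'],c['rotation'],proj(c,[482,-178,54]))
cv2.imwrite('pics/w3.png',p)
E
```

```text
[ 367.5780979  -214.40345257  229.23727156] [ 3.14150328e+00 -1.32299047e-04  3.06207679e-01] [ 445.50022613 -189.63391586  361.27839487] [ 2.83563890e+00 -1.36238662e-03 -1.26420538e+00] [284.56816963  59.64760704]
```

View pics/w3.png

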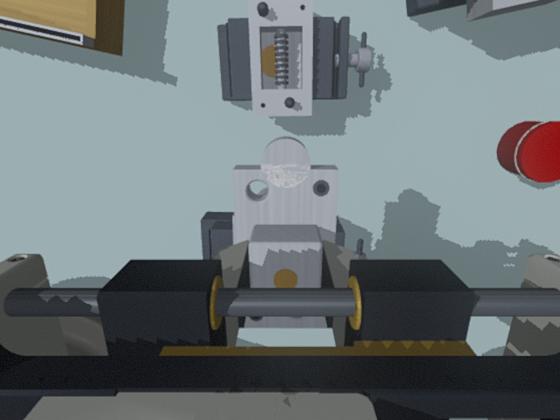

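The small lower half is at (281,55) in the wrist view, with dowels at about (263,9) and (291,102). The cap is held level with its nose at (285,150) and its (+38,+15) hole at (257,188). The second image is an enlarged crop of those.

```bash
python3 - <<'E'
from h import *
c=load('w3'); p=cv2.cvtColor(c['pixels'],cv2.COLOR_RGB2BGR)
a=cv2.resize(p[0:125,215:315],None,fx=4,fy=4,interpolation=cv2.INTER_CUBIC)
b=cv2.resize(p[130:255,225:325],None,fx=4,fy=4,interpolation=cv2.INTER_CUBIC)
cv2.imwrite('pics/w3c.png',np.hstack([a,b]))
E
```

```text
(no output)
```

View pics/w3c.png

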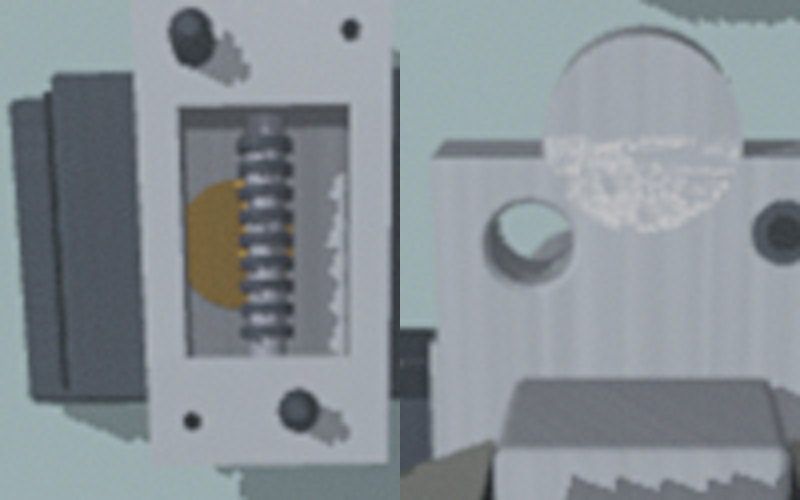

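```bash
python3 - <<'E'
from h import *
from plant import bot
c=load('w3'); L=np.linalg.norm
S=lambda x,y,z: ray(c,215+(x+.5)/4-.5,(y+.5)/4-.5,z)
K=lambda x,y,z: ray(c,225+(x-400+.5)/4-.5,130+(y+.5)/4-.5,z)
d1,d2=S(194,47,54),S(299,411,54); d=d1-d2; yaw=np.arctan2(d[1],d[0])-np.arctan2(22,76)
m=(d1+d2)/2-R.from_euler('z',yaw).as_matrix()@[0,4,0]; print('dowel len',L(d),'yaw',np.degrees(yaw),'seat',m)
a,b=S(155,465,54),S(388,462,54); e=a-b; print('end edge',L(e),np.degrees(np.arctan2(e[1],e[0]))-90)
Rs=R.from_euler('z',yaw).as_matrix(); print('corners in seat',Rs.T@(a-m),Rs.T@(b-m))
tp=np.array([367.58,-214.40,229.24]); Rt=R.from_euler('z',.3062).as_matrix()
print('hole exp(38,15)',(Rt.T@(K(529.5,241,200)-tp))[:2],'corner exp(50,28)',(Rt.T@(K(430,157,200)-tp))[:2])
go(bot,[m[0],m[1],140],np.degrees(yaw))
E
```

```text
dowel len 78.1896844405813 yaw 18.49640572860856 seat [ 481.89893308 -174.88050172   54.        ]
end edge 55.12703454403484 18.274511165920487
corners in seat [-49.16243183  27.34737132   0.        ] [-49.37592676 -27.77924982   0.        ]
hole exp(38,15) [38.22902099 14.88749574] corner exp(50,28) [49.58215869 27.57838778]
shift [ 0.1209 -0.0032  0.0893] twist -1.0 t 11.45
```

Call:
{"api": "play_rows", "payload": {"commands": [{"x": 0.03, "y": -0.001, "z": 0.01, "twist": -0.9}, {"x": 0.06, "y": -0.002, "z": 0.03, "twist": -0.9}, {"x": 0.09, "y": -0.003, "z": 0.05, "twist": -0.9}, {"x": 0.11, "y": -0.003, "z": 0.075, "twist": -0.9}, {"x": 0.121, "y": -0.003, "z": 0.1, "twist": -0.9}, {"x": 0.121, "y": -0.003, "z": 0.104, "twist": -0.9}, {"x": 0.121, "y": -0.003, "z": 0.104, "twist": -0.9}, {"x": 0.121, "y": -0.003, "z": 0.104, "twist": -0.9}]}}

```text
time: 12.25
tool_pos: [482.0, -175.6, 126.3]
tcp_rot: [3.141, -0.001, 0.321]
contact_force: [-1.3, -0.2, -0.4]
grip_width: 35.6
finger_force: 30.0
```

```bash
python3 - <<'E'
from h import *
from plant import bot
go(bot,[481.9,-174.9,112],18.4)
c=bot.capture('wrist'); pickle.dump(c,open('w4.pkl','wb')); p=cv2.cvtColor(c['pixels'],cv2.COLOR_RGB2BGR)
go(bot,[481.9,-174.9,112],18.4)
cv2.imwrite('pics/w4.png',cv2.resize(p[110:320,180:390],None,fx=2.8,fy=2.8,interpolation=cv2.INTER_CUBIC))
E
```

```text
shift [ 0.0001 -0.0008  0.0143] twist 0.0 t 12.25
shift [ 0.     -0.0009  0.0145] twist 0.0 t 12.3
```

View pics/w4.png

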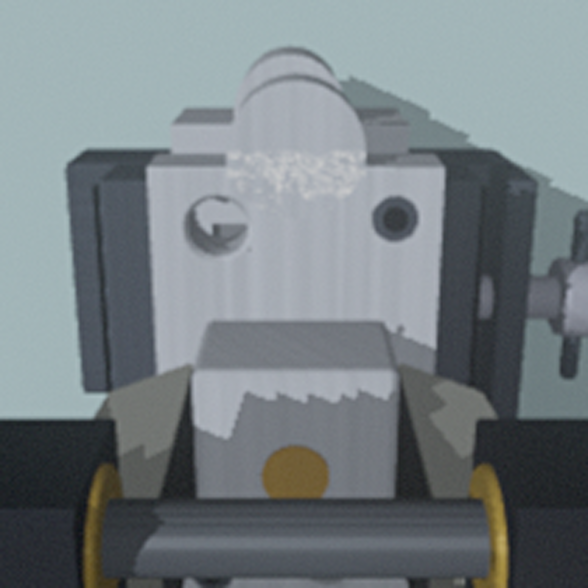

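The cap sits square above the lower half with the noses at the same end (290–298, 60–100 in the crop), about 1 mm to the right, which matches the computed correction. I'll lower it slowly.

Call:
{"api": "play_rows", "payload": {"commands": [{"x": 0, "y": -0.001, "z": 0.006, "twist": 0}, {"x": 0, "y": -0.001, "z": 0.012, "twist": 0}, {"x": 0, "y": -0.001, "z": 0.015, "twist": 0}, {"x": 0, "y": -0.001, "z": 0.017, "twist": 0}, {"x": 0, "y": -0.001, "z": 0.019, "twist": 0}, {"x": 0, "y": -0.001, "z": 0.021, "twist": 0}, {"x": 0, "y": -0.001, "z": 0.023, "twist": 0}, {"x": 0, "y": -0.001, "z": 0.023, "twist": 0}]}}

```text
time: 13.1
tool_pos: [482.1, -174.2, 102.1]
tcp_rot: [3.141, -0.001, 0.322]
contact_force: [2.3, 1.1, -2.5]
grip_width: 35.5
finger_force: 30.0
```

Call:
{"api": "play_rows", "payload": {"commands": [{"x": 0, "y": 0, "z": 0.001, "twist": 0}, {"x": 0, "y": 0, "z": 0.002, "twist": 0}, {"x": 0, "y": 0, "z": 0.003, "twist": 0}, {"x": 0, "y": 0, "z": 0.004, "twist": 0}, {"x": 0, "y": 0, "z": 0.005, "twist": 0}, {"x": 0, "y": 0, "z": 0.006, "twist": 0}, {"x": 0, "y": 0, "z": 0.006, "twist": 0}, {"x": 0, "y": 0, "z": 0.006, "twist": 0}]}}

```text
time: 13.9
tool_pos: [482.2, -174.2, 97.2]
tcp_rot: [3.141, -0.001, 0.322]
contact_force: [1.9, 2.2, 7.7]
grip_width: 35.5
finger_force: 30.0
```

Call:
{"api": "play_rows", "payload": {"commands": [{"x": 0, "y": 0, "z": 0, "twist": 0}, {"x": 0, "y": 0, "z": 0, "twist": 0}, {"x": 0, "y": 0, "z": 0, "twist": 0}, {"x": 0, "y": 0, "z": 0, "twist": 0}, {"x": 0, "y": 0, "z": 0, "twist": 0}, {"x": 0, "y": 0, "z": 0, "twist": 0}, {"x": 0, "y": 0, "z": 0, "twist": 0}, {"x": 0, "y": 0, "z": -0.02, "twist": 0}], "jaw": 0}}

```text
time: 14.7
tool_pos: [480.3, -173.5, 114.4]
tcp_rot: [-3.138, 0.003, 0.322]
contact_force: [0.1, 0.2, -0.4]
grip_width: 90.8
finger_force: 0.0
```

Call:
{"api": "play_rows", "payload": {"commands": [{"x": 0, "y": 0, "z": -0.04, "twist": 0}, {"x": 0, "y": 0, "z": -0.08, "twist": 0}, {"x": 0, "y": 0, "z": -0.11, "twist": -8}, {"x": 0, "y": 0, "z": -0.11, "twist": -16}, {"x": 0, "y": 0, "z": -0.11, "twist": -24}, {"x": 0, "y": 0, "z": -0.11, "twist": -32}, {"x": 0, "y": 0, "z": -0.11, "twist": -40}, {"x": 0, "y": 0, "z": -0.11, "twist": -48}]}}

```text
time: 15.5
tool_pos: [481.6, -174.1, 226.2]
tcp_rot: [-3.141, -0.0, 1.165]
contact_force: [-0.1, -1.1, 0.6]
grip_width: 92.1
finger_force: 0.0
```

```bash
python3 - <<'E'
from h import *
from plant import bot
for n in('top','scene'):
    c=bot.capture(n); pickle.dump(c,open(n+'5.pkl','wb'))
    p=cv2.cvtColor(c['pixels'],cv2.COLOR_RGB2BGR); cv2.imwrite('pics/%s5.png'%n,p)
go(bot,[530.3,297,230],95.5)
E
```

```text
shift [ 0.4515 -0.1432 -0.0038] twist -29.0 t 15.6
```

Call:
{"api": "play_rows", "payload": {"commands": [{"x": 0.035, "y": -0.011, "z": 0, "twist": -5}, {"x": 0.08, "y": -0.025, "z": 0, "twist": -10}, {"x": 0.125, "y": -0.04, "z": 0, "twist": -15}, {"x": 0.17, "y": -0.054, "z": 0, "twist": -20}, {"x": 0.215, "y": -0.068, "z": 0, "twist": -25}, {"x": 0.26, "y": -0.082, "z": 0, "twist": -29}, {"x": 0.305, "y": -0.097, "z": 0, "twist": -29}, {"x": 0.34, "y": -0.108, "z": 0, "twist": -29}]}}

```text
time: 16.4
tool_pos: [518.3, 183.3, 226.2]
tcp_rot: [3.141, -0.0, 1.663]
contact_force: [0.8, -0.6, 0.8]
grip_width: 91.9
finger_force: 0.0
```

Call:
{"api": "play_rows", "payload": {"commands": [{"x": 0, "y": 0, "z": 0, "twist": 0}, {"x": 0, "y": 0, "z": 0, "twist": 0}, {"x": 0, "y": 0, "z": 0, "twist": 0}, {"x": 0, "y": 0, "z": 0, "twist": 0}, {"x": 0, "y": 0, "z": 0, "twist": 0}, {"x": 0, "y": 0, "z": 0, "twist": 0}, {"x": 0, "y": 0, "z": 0, "twist": 0}, {"x": 0, "y": 0, "z": 0, "twist": 0}]}}

```text
time: 17.2
tool_pos: [518.7, 180.4, 226.3]
tcp_rot: [3.141, -0.0, 1.665]
contact_force: [-0.8, 0.4, -0.6]
grip_width: 91.8
finger_force: 0.0
```

```bash
python3 - <<'E'
from h import *
from plant import bot
go(bot,[530.3,297,230],95.5)
c=bot.capture('wrist')
m=(c['pixels'][:250].max(2)<50).astype(np.uint8)
n,l,st,ce=cv2.connectedComponentsWithStats(m)
for i in range(1,n):
    if st[i,4]>300: r=st[i]; print(r,'top-edge -y',ray(c,r[0]+r[2]/2,r[1]+r[3],88).round(1),'bottom +y',ray(c,r[0]+r[2]/2,r[1],62).round(1))
E
```

```text
shift [ 0.115   0.0226 -0.0037] twist -0.1 t 17.2
[266  71  88  21 741] top-edge -y [530.2 273.   88. ] bottom +y [530.  291.3  62. ]
```

```bash
python3 - <<'E'
from h import *
from plant import bot
c=bot.capture('wrist'); p=c['pixels'].max(2)
print('col',[(v,int(p[v,300:320].mean())) for v in range(56,108,2)])
print('row',[(u,int(p[78:88,u].mean())) for u in range(256,364,3)])
for v in (60,66,71,80,86,92): print(v,ray(c,310,v,62)[:2].round(1),ray(c,310,v,88)[:2].round(1))
t=load('top5'); g=t['pixels'].max(2)
print('top',[(u,int(g[188:194,u].mean())) for u in range(110,240,2)])
E
```

```text
col [(56, 133), (58, 133), (60, 133), (62, 133), (64, 135), (66, 79), (68, 51), (70, 52), (72, 56), (74, 54), (76, 53), (78, 53), (80, 51), (82, 49), (84, 44), (86, 44), (88, 47), (90, 45), (92, 82), (94, 135), (96, 133), (98, 133), (100, 133), (102, 133), (104, 133), (106, 132)]
row [(256, 131), (259, 132), (262, 132), (265, 78), (268, 50), (271, 49), (274, 49), (277, 48), (280, 49), (283, 49), (286, 48), (289, 49), (292, 48), (295, 48), (298, 49), (301, 48), (304, 49), (307, 48), (310, 48), (313, 49), (316, 48), (319, 48), (322, 47), (325, 47), (328, 47), (331, 47), (334, 48), (337, 47), (340, 48), (343, 48), (346, 49), (349, 49), (352, 49), (355, 99), (358, 133), (361, 131)]
60 [528.9 300.2] [527.3 296.9]
66 [529.5 295.4] [527.8 292.5]
71 [529.9 291.4] [528.2 288.9]
80 [530.8 284.1] [529.  282.2]
86 [531.4 279.2] [529.6 277.7]
92 [532.  274.2] [530.1 273.1]
top [(110, 108), (112, 100), (114, 93), (116, 93), (118, 92), (120, 92), (122, 94), (124, 92), (126, 94), (128, 93), (130, 92), (132, 93), (134, 62), (136, 21), (138, 13), (140, 5), (142, 16), (144, 74), (146, 92), (148, 93), (150, 93), (152, 93), (154, 88), (156, 80), (158, 84), (160, 82), (162, 86), (164, 93), (166, 94), (168, 96), (170, 95), (172, 95), (174, 96), (176, 109), (178, 93), (180, 75), (182, 73), (184, 74), (186, 74), (188, 74), (190, 75), (192, 75), (194, 76), (196, 74), (198, 74), (200, 81), (202, 119), (204, 130), (206, 130), (208, 130), (210, 131), (212, 132), (214, 129), (216, 129), (218, 129), (220, 130), (222, 130), (224, 129), (226, 128), (228, 129), (230, 129), (232, 127), (234, 128), (236, 129), (238, 128)]
```

```bash
python3 - <<'E'
from h import *
from plant import bot
go(bot,[530.5,283,92],95.3)
E
```

```text
shift [0.1008 0.0215 0.1343] twist 0.1 t 17.3
```

Call:
{"api": "play_rows", "payload": {"commands": [{"x": 0.035, "y": 0.007, "z": 0, "twist": 0}, {"x": 0.07, "y": 0.015, "z": 0, "twist": 0}, {"x": 0.095, "y": 0.0215, "z": 0.01, "twist": 0}, {"x": 0.101, "y": 0.0215, "z": 0.03, "twist": 0}, {"x": 0.101, "y": 0.0215, "z": 0.06, "twist": 0}, {"x": 0.101, "y": 0.0215, "z": 0.09, "twist": 0}, {"x": 0.101, "y": 0.0215, "z": 0.12, "twist": 0}, {"x": 0.101, "y": 0.0215, "z": 0.134, "twist": 0}]}}

```text
time: 18.1
tool_pos: [529.1, 282.8, 89.5]
tcp_rot: [-3.138, 0.001, 1.666]
contact_force: [0.5, 0.2, -0.2]
grip_width: 91.6
finger_force: 0.0
```

Call:
{"api": "play_rows", "payload": {"commands": [{"x": 0, "y": 0, "z": 0, "twist": 0}, {"x": 0, "y": 0, "z": 0, "twist": 0}, {"x": 0, "y": 0, "z": 0, "twist": 0}, {"x": 0, "y": 0, "z": 0, "twist": 0}, {"x": 0, "y": 0, "z": 0, "twist": 0}, {"x": 0, "y": 0, "z": 0, "twist": 0}, {"x": 0, "y": 0, "z": 0, "twist": 0}, {"x": 0, "y": 0, "z": 0, "twist": 0}], "jaw": 1}}

```text
time: 18.9
tool_pos: [530.8, 283.5, 93.9]
tcp_rot: [3.14, -0.001, 1.666]
contact_force: [-2.1, -0.7, 7.1]
grip_width: 69.8
finger_force: 30.0
```

Call:
{"api": "play_rows", "payload": {"commands": [{"x": -0.03, "y": 0, "z": 0, "twist": 0}, {"x": -0.06, "y": 0, "z": 0, "twist": 0}, {"x": -0.09, "y": 0, "z": 0, "twist": 0}, {"x": -0.12, "y": 0, "z": 0, "twist": 0}, {"x": -0.14, "y": 0, "z": 0, "twist": 0}, {"x": -0.155, "y": 0, "z": 0, "twist": 0}, {"x": -0.165, "y": 0, "z": 0, "twist": 0}, {"x": -0.165, "y": 0, "z": 0, "twist": 0}]}}

```text
time: 19.7
tool_pos: [547.6, 117.6, 93.9]
tcp_rot: [3.138, 0.001, 1.665]
contact_force: [2.0, -1.0, 5.3]
grip_width: 70.0
finger_force: 30.0
```

Call:
{"api": "play_rows", "payload": {"commands": [{"x": -0.004, "y": 0, "z": 0, "twist": 0}, {"x": -0.008, "y": 0, "z": 0, "twist": 0}, {"x": -0.012, "y": 0, "z": 0, "twist": 0}, {"x": -0.016, "y": 0, "z": 0, "twist": 0}, {"x": -0.02, "y": 0, "z": 0, "twist": 0}, {"x": -0.022, "y": 0, "z": 0, "twist": 0}, {"x": -0.022, "y": 0, "z": 0, "twist": 0}, {"x": -0.022, "y": 0, "z": 0, "twist": 0}]}}

```text
time: 20.5
tool_pos: [549.5, 99.3, 93.9]
tcp_rot: [3.137, -0.003, 1.666]
contact_force: [3.4, 10.4, 6.2]
grip_width: 69.6
finger_force: 30.0
```

Call:
{"api": "play_rows", "payload": {"commands": [{"x": -0.002, "y": 0, "z": 0, "twist": 0}, {"x": -0.004, "y": 0, "z": 0, "twist": 0}, {"x": -0.004, "y": 0, "z": 0, "twist": 0}, {"x": -0.004, "y": 0, "z": 0, "twist": 0}, {"x": -0.004, "y": 0, "z": 0, "twist": 0}, {"x": -0.004, "y": 0, "z": 0, "twist": 0}, {"x": -0.004, "y": 0, "z": 0, "twist": 0}, {"x": -0.004, "y": 0, "z": 0, "twist": 0}]}}

```text
time: 21.3
tool_pos: [549.5, 98.9, 93.8]
tcp_rot: [3.137, -0.008, 1.666]
contact_force: [2.1, 27.4, 5.5]
grip_width: 69.3
finger_force: 30.0
```

Call:
{"api": "play_rows", "payload": {"commands": [{"x": 0.004, "y": 0, "z": 0, "twist": 0}, {"x": 0.004, "y": 0, "z": 0, "twist": 0}, {"x": 0.004, "y": 0, "z": 0, "twist": 0}, {"x": 0.004, "y": 0, "z": 0, "twist": 0}, {"x": 0.004, "y": 0, "z": 0, "twist": 0}, {"x": 0.004, "y": 0, "z": -0.02, "twist": 0}, {"x": 0.004, "y": 0, "z": -0.06, "twist": 0}, {"x": 0.004, "y": 0, "z": -0.1, "twist": 0}], "jaw": 0}}

```text
time: 22.1
tool_pos: [547.7, 96.6, 192.7]
tcp_rot: [-3.139, -0.0, 1.665]
contact_force: [0.3, 0.1, 1.0]
grip_width: 91.9
finger_force: 0.0
```

```bash
python3 - <<'E'
from h import *
from plant import bot
go(bot,[482,-174.3,200],18.4)
c=bot.capture('top'); pickle.dump(c,open('top6.pkl','wb')); 
t=load('top0')
for v in((188,194),): print([[(u,int(x['pixels'].max(2)[188:194,u].mean())) for u in list(range(166,186))+list(range(240,262))] for x in(t,c)])
E
```

```text
shift [-0.2635 -0.0909 -0.0071] twist 77.0 t 22.1
[[(166, 81), (167, 99), (168, 96), (169, 82), (170, 80), (171, 80), (172, 80), (173, 80), (174, 81), (175, 81), (176, 79), (177, 77), (178, 73), (179, 72), (180, 71), (181, 72), (182, 71), (183, 73), (184, 71), (185, 74), (240, 71), (241, 71), (242, 74), (243, 85), (244, 94), (245, 82), (246, 66), (247, 60), (248, 61), (249, 63), (250, 72), (251, 86), (252, 82), (253, 70), (254, 75), (255, 78), (256, 77), (257, 77), (258, 77), (259, 77), (260, 77), (261, 78)], [(166, 85), (167, 85), (168, 85), (169, 84), (170, 84), (171, 85), (172, 89), (173, 107), (174, 113), (175, 104), (176, 94), (177, 91), (178, 87), (179, 87), (180, 94), (181, 119), (182, 140), (183, 149), (184, 150), (185, 148), (240, 84), (241, 85), (242, 84), (243, 85), (244, 84), (245, 83), (246, 84), (247, 83), (248, 85), (249, 95), (250, 111), (251, 108), (252, 83), (253, 78), (254, 87), (255, 92), (256, 91), (257, 93), (258, 90), (259, 91), (260, 92), (261, 92)]]
```

The guard is hard against its shut stop: 27 N gave no further motion, and the guard edge in the top view is now at column 250 against 244 at the start. Back to the cap.

Call:
{"api": "play_rows", "payload": {"commands": [{"x": -0.03, "y": -0.01, "z": -0.02, "twist": 8}, {"x": -0.065, "y": -0.022, "z": -0.03, "twist": 16}, {"x": -0.1, "y": -0.035, "z": -0.03, "twist": 24}, {"x": -0.135, "y": -0.047, "z": -0.03, "twist": 32}, {"x": -0.17, "y": -0.059, "z": -0.03, "twist": 40}, {"x": -0.2, "y": -0.069, "z": -0.03, "twist": 48}, {"x": -0.23, "y": -0.08, "z": -0.03, "twist": 56}, {"x": -0.245, "y": -0.085, "z": -0.03, "twist": 64}]}}

```text
time: 22.95
tool_pos: [485.9, -157.5, 222.1]
tcp_rot: [3.141, 0.0, 0.54]
contact_force: [0.3, -0.8, -0.4]
grip_width: 91.3
finger_force: 0.0
```

Call:
{"api": "play_rows", "payload": {"commands": [{"x": 0, "y": 0, "z": 0, "twist": 8}, {"x": 0, "y": 0, "z": 0, "twist": 13}, {"x": 0, "y": 0, "z": 0, "twist": 13}, {"x": 0, "y": 0, "z": 0, "twist": 13}, {"x": 0, "y": 0, "z": 0, "twist": 13}, {"x": 0, "y": 0, "z": 0, "twist": 13}, {"x": 0, "y": 0, "z": 0, "twist": 13}, {"x": 0, "y": 0, "z": 0, "twist": 13}]}}

```text
time: 23.75
tool_pos: [486.8, -154.8, 222.2]
tcp_rot: [-3.142, -0.0, 0.322]
contact_force: [-0.1, -0.5, -1.1]
grip_width: 91.9
finger_force: 0.0
```

```bash
python3 - <<'E'
from h import *
from plant import bot
go(bot,[482,-174.3,99],18.4)
c=bot.capture('wrist'); pickle.dump(c,open('w7.pkl','wb')); cv2.imwrite('pics/w7.png',cv2.cvtColor(c['pixels'],cv2.COLOR_RGB2BGR))
print(proj(c,[482,-174,74]))
E
```

```text
shift [-0.0107  0.017   0.1232] twist 0.1 t 23.75
[302.47710216 206.97620301]
```

View pics/w7.png

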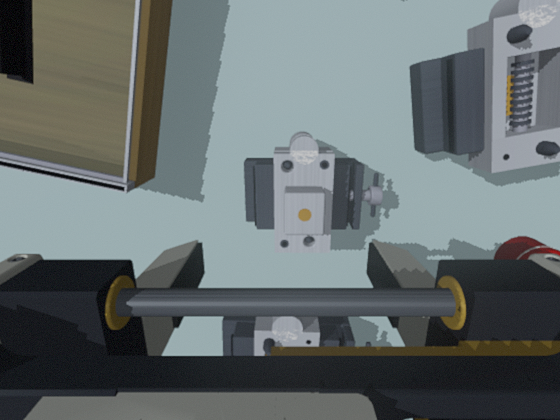

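The cap is seated flush. The dowels show in its holes at (287,166) and (309,240), and the boss is centred at (305,213). The guard edge meets the tray end at (128,185). I'll re-grip the boss and press.

Call:
{"api": "play_rows", "payload": {"commands": [{"x": -0.005, "y": 0.008, "z": 0.02, "twist": 0}, {"x": -0.0107, "y": 0.017, "z": 0.05, "twist": 0}, {"x": -0.0107, "y": 0.017, "z": 0.08, "twist": 0}, {"x": -0.0107, "y": 0.017, "z": 0.1, "twist": 0}, {"x": -0.0107, "y": 0.017, "z": 0.115, "twist": 0}, {"x": -0.0107, "y": 0.017, "z": 0.122, "twist": 0}, {"x": -0.0107, "y": 0.017, "z": 0.126, "twist": 0}, {"x": -0.0107, "y": 0.017, "z": 0.126, "twist": 0}]}}

```text
time: 24.6
tool_pos: [482.1, -174.4, 96.3]
tcp_rot: [-3.142, -0.0, 0.322]
contact_force: [-0.9, 1.0, 0.1]
grip_width: 91.7
finger_force: 0.0
```

Call:
{"api": "play_rows", "payload": {"commands": [{"x": 0, "y": 0, "z": 0, "twist": 0}, {"x": 0, "y": 0, "z": 0, "twist": 0}, {"x": 0, "y": 0, "z": 0, "twist": 0}, {"x": 0, "y": 0, "z": 0, "twist": 0}, {"x": 0, "y": 0, "z": 0, "twist": 0}, {"x": 0, "y": 0, "z": 0, "twist": 0}, {"x": 0, "y": 0, "z": 0, "twist": 0}, {"x": 0, "y": 0, "z": 0, "twist": 0}], "jaw": 1}}

```text
time: 25.4
tool_pos: [482.0, -174.3, 96.2]
tcp_rot: [-3.141, -0.0, 0.322]
contact_force: [-1.0, -0.4, 0.9]
grip_width: 35.5
finger_force: 30.0
```

Call:
{"api": "play_rows", "payload": {"commands": [{"x": 0, "y": 0, "z": 0.0005, "twist": 0}, {"x": 0, "y": 0, "z": 0.001, "twist": 0}, {"x": 0, "y": 0, "z": 0.001, "twist": 0}, {"x": 0, "y": 0, "z": 0.001, "twist": 0}, {"x": 0, "y": 0, "z": 0.001, "twist": 0}, {"x": 0, "y": 0, "z": 0.001, "twist": 0}, {"x": 0, "y": 0, "z": 0.001, "twist": 0}, {"x": 0, "y": 0, "z": 0.001, "twist": 0}]}}

```text
time: 26.2
tool_pos: [482.0, -174.4, 96.1]
tcp_rot: [3.141, -0.0, 0.322]
contact_force: [-2.8, 1.4, 9.7]
grip_width: 35.4
finger_force: 30.0
```

```bash
python3 - <<'E'
from plant import bot
c=bot.capture('top')
o=bot.get_obs(); print(o['time'],o['contact_force'],o['tool_pos'],o['finger_force'])
if o['contact_force'][2]>7: print(bot.close_job())
E
```

```text
26.25 [-3.71496653  2.17832155 10.36302438] [ 481.98811204 -174.34909944   96.14951906] 30.00128924846649
the job is handed in; nothing more can be done
None
```

The job is handed in: the cap is down on both dowels with the noses at the same end, the guard is hard against its shut stop, and I'm gripping the cap and pressing it home with about 10 N. I didn't touch the other parts; the hand-in gave no verdict.

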